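Close and lock a two-part casting mould round its core

ROBOT

A 6-joint arm with a two-finger parallel gripper is mounted at the origin on the work surface. World frame = base frame: x ahead of the robot, y to its left, z up, the work surface at z = 0. Lengths are in mm, angles in rad, forces in N, time in s.
With the tool pointing down it reaches from about 275 to 850 mm from the base axis. Payload 5.2 kg.
Tool frame: the origin (TCP) lies on the centre line of the jaws, within the pads' length; the fingertips stand r.nose_length ahead of it and the grasp point (between the pads) lies 6 mm ahead of it (r.nose_length is the distance from the TCP to the fingertips, in mm); z points along the fingers, y is the line along which they close (so a half turn about z gives the same grasp; the last joint's range is limited). The gripper opens to 85 mm and grips with 20 to 120 N. Pads are 22 mm wide; open, the fingers measure 114 mm over their backs; the gripper's body (76 mm by 85 mm) begins 54 mm behind the grasp point. The pads swing forward as they close: fully open they stand 13 mm farther back than shut.
Start: joints at [-1.441, 0.259, 1.535, -0, 1.348, -0.203], TCP at [179.701, -519.82, 256.31] pointing down, gripper open.
Joint ranges: [-3.14, 3.14], [-0.91, 2.08], [0.19, 2.58], [-1.22, 4.36], [0.22, 2.71], [-3.12, 3.12]. Speed limits (rad/s): [2.57, 2.57, 3.14, 3.14, 3.14, 3.14].

INTERFACE

Orientations are given as a unit quaternion [w, x, y, z].
In Python, from rig import r gives the robot as it stands.
- The arm moves only by the tool servo_tool, never from a script. Its argument "commands" is a list of rows, each an object of numbers: "dx", "dy", "dz": the shift along the tool's x, y, z as a fraction of full scale; "spin": the turn about the tool's z as a fraction of full scale. In form: [{"dx": .., "dy": .., "dz": .., "spin": ..}, ...]. A call has 1 to 8 rows; each row is the pose to reach, as a shift and turn from the pose commanded when the call began, along the tool's axes at that moment; what a row does not reach only later rows make up. Full scale, the value 1, is 10 cm for a shift and 45 degrees for a turn. A row lasts 1/8 s, in which the tool goes at most 62.5 mm and 10.7 degrees, less where a joint would pass 70% of its speed; a pose out of reach is approached as far as the arm can. A call with a number of a shift or a turn outside -1 to 1 is refused whole. A call with a gripper value outside its range is refused whole. "jaw" is the opening, from -1 (shut) to 1 (fully open), set as the call begins (left out, the last holds). The fingers move at their own pace and stop on an object; "grip_force" is the grip in N (left out, the last holds). Time passes only in rows, so rows that repeat a pose let the fingers close. It gives the time, the measured TCP pose, the force, the opening and the grip force at its end, in the units of the state.
- r.read_state(): the state, without advancing time (a new reading comes with each control period).
- r.snapshot(name): name is "scene" or "top"; returns a dict with "img" (420x560x3 uint8, red, green, blue), "K" (3x3 intrinsics, pixels), "k1" (the pictures are not rectified: a ray, as slopes to the right and down, at radius r is drawn at 1 + k1 r^2 times it, then the intrinsics apply), "rvec" (rotation vector, rad) and "tvec" (3), from world to camera coordinates, as OpenCV has them. Camera axes: x right, y down, z forward; pixel columns grow to the right and rows downward; lengths in mm; the calibration is good to about 2 mm. A picture is of the moment at which its call begins. There is no depth.
- r.finish_job(): hands the job in; it is judged then, once.
The state is a dict: "time_s": time; "joint_pos": joint angles; "qvel": joint speeds; "tau": joint torques, N m; "position": TCP position; "tool_rot": TCP orientation; "contact_force": force on the tool from outside, world axes, zero at the start; "moment": the same for the moment, N m; "gripper_width": finger opening in mm; "finger_force": force on a finger pad.
Only numpy, scipy, OpenCV 4.12 (cv2) and the standard library are available. Lean on these libraries where they do the work, as an engineer would, in place of code of your own. Each camera call takes 0.05 s, during which the arm holds its last target. There are 200 camera calls.

TASK

Make the casting mould ready for pouring: stand the metal core upright on the base plate's locating pin, fully home, and let go of it; then swing both hinged shell halves shut round it until their edges meet flush. Last, lock the halves with whichever of the two collars fits over the pair of prongs at the seam, pushed fully down onto the flanges, and leave the other collar and the other things on the table where they are.

Things in the scene. Friction and masses are not known exactly. Their poses are not given: they have to be found in the camera images.
- mould: Plywood base plate of the mould, 170 x 100 x 8 mm, screwed to the table (it cannot move). Origin on the table under the locating pin's axis; +x runs along the seam from the prongs towards the hinge, z up. The plate reaches from x = -105 to +65 mm and y = -50 to +50 mm.
- core_seat (a point): Foot of the steel locating pin, on the plate's upper face, 8 mm above the table. The pin is 17 mm in diameter and 20 mm tall, its top 6 mm tapered to 10 mm. The core belongs here.
- hinge (a point): The vertical hinge axis shared by both shell halves, 40 mm from the locating pin along the mould's +x; point 9 mm above the table, the hinge pin ends 64 mm above the table. Axes as the mould's.
- left_half (a joint): Opening angle of the shell half on the mould's +y side: 0 = shut (its edge on the seam plane, mould y = 0), up to 1.2 rad; opening swings its flange towards +y. Stays where left.
- right_half (a joint): The same for the mirror-image half on the mould's -y side: 0 = shut; opening swings its flange towards -y. Each half, shut, is a white plastic half box at mould x -30 to +30 mm, 30 mm deep, 9 to 60 mm above the table, walls 8 mm, its rim cut out to leave a 28 mm square opening for the core's neck.
- left_half_flange (a point): Foot of the left half's prong, on its flange's upper face, 44 mm above the table, 115 mm from the hinge axis and 6 mm from the half's seam edge. The steel prong is 10 mm in diameter and 30 mm tall, its top 10 mm tapered to 4 mm. Axes turn with the half (equal to the mould's when shut).
- right_half_flange (a point): The same on the right half. Each flange is straight, 12 mm thick, 9 to 44 mm above the table, and runs along the seam edge from the half box (mould x = -30 mm) to x = -90 mm when shut.
- prong_seat (a point): Where the shut flanges' upper faces meet midway between the two prongs, 75 mm from the locating pin along the mould's -x, 44 mm above the table, z up. Shut, the prongs stand 12 mm apart (centres) across the seam, 22 mm over both. The collar belongs here.
- core: Aluminium core, loose, standing upright: 34 mm diameter body 36 mm tall, tapering to a solid neck 22 mm in diameter that ends 100 mm above the underside. The underside has a centred hole 20 mm in diameter, 30 mm deep. 160 g. Origin at the centre of the underside, z up the neck.
- wide_collar: Loose steel collar lying flat, 40 mm outer diameter, 16 mm tall, bore 26 mm, thin-walled: the one that fits over both prongs. Origin at the centre of its underside, z along the bore.
- narrow_collar: Loose steel collar of the same outside size (40 mm by 16 mm) but with a bore of only 16 mm, thick-walled: does not fit over the two prongs. Origin at the centre of its underside.
- paint_bottle: White paint bottle with a black cap, 54 mm in diameter, 150 mm tall, a bystander; origin at the centre of its underside.
- tape_roll: Cardboard tape roll lying flat, 90 mm diameter, 24 mm tall, a bystander; origin at the centre of its underside.
- paint_tray: Open grey plastic paint tray with a divider, 120 x 160 x 50 mm, a bystander; origin at the centre of its underside.
Mind the look-alikes: they are no part of the job. What is shaped like the mould but pink or purple is not meant.

How it is judged:
By the outcome, as a careful person would: the job done as asked, in the order asked, and still so for the second after the job is handed in, with the robot touching nothing.
It also fails if it takes over 72 s, if anything falls off the work surface, if the arm or the gripper's body presses on something with over 40 N, if the wrist force passes 120 N, or if a joint passes its speed limit or range.

## Working session

There is one attempt and no reset: what is moved stays moved. The work goes in short steps, Python scripts to look and compute and a tool call to move; the robot and the scene stay as the last step left them, time stands still between calls to the robot, and variables do not carry over. Pictures are saved under pics/ and viewed, at most 10 in all, crops included, and the job is handed in when it is done.

Besides the shell and the picture viewer there is one more tool, called after ">>>" as name(argument=value, ...), one argument or row to a line, values as JSON. servo_tool: Moves the arm, as the interface text tells. Shift numbers are shares of 10 cm and turn numbers shares of 45 degrees, none past 1 either way. Its arguments: {"type":"object","properties":{"commands":{"type":"array","items":{"type":"object","properties":{"dx":{"type":"number","minimum":-1,"maximum":1},"dy":{"type":"number","minimum":-1,"maximum":1},"dz":{"type":"number","minimum":-1,"maximum":1},"spin":{"type":"number","minimum":-1,"maximum":1}}}},"jaw":{"type":"number"},"grip_force":{"type":"number"}},"required":["commands"]}

```bash
mkdir -p pics; ls; cat > h.py <<'E'
import numpy as np, cv2
from rig import r
from scipy.spatial.transform import Rotation as R
def snap(n,f=None):
    s=r.snapshot(n)
    if f: cv2.imwrite(f,s['img'][:,:,::-1])
    return s
def ray(s,u,v):
    K=np.array(s['K']);k=s['k1']
    d=np.array([(u-K[0,2])/K[0,0],(v-K[1,2])/K[1,1]]);q=d.copy()
    for _ in range(30): q=d/(1+k*(q@q))
    Rm=cv2.Rodrigues(np.array(s['rvec'],float))[0];t=np.array(s['tvec'],float).ravel()
    return -Rm.T@t, Rm.T@np.array([q[0],q[1],1])
def onz(s,u,v,z):
    c,d=ray(s,u,v); return (c+d*(z-c[2])/d[2])[:2]
def proj(s,P):
    P=np.atleast_2d(P).astype(float)
    Rm=cv2.Rodrigues(np.array(s['rvec'],float))[0];c=P@Rm.T+np.array(s['tvec'],float).ravel()
    q=c[:,:2]/c[:,2:];q=q*(1+s['k1']*(q**2).sum(1,keepdims=True))
    K=np.array(s['K']);return q*[K[0,0],K[1,1]]+K[:2,2]
def q2R(q): return R.from_quat([q[1],q[2],q[3],q[0]]).as_matrix()
E
python3 - <<'E'
from h import *
a=snap('scene','pics/s0.png');b=snap('top','pics/t0.png')
st=r.read_state()
print(st,r.nose_length)
for s in(a,b): print(s['K'],s['k1'],ray(s,280,210))
E
```

```text
pics
{'time_s': 0.1, 'joint_pos': array([-1.44082079e+00,  2.59313454e-01,  1.53599179e+00,  1.95104826e-05,
        1.34798826e+00, -2.02805866e-01]), 'qvel': array([-0.00049299, -0.00407004, -0.00251715,  0.00040613, -0.00097782,
        0.00099065]), 'tau': array([ 2.52763188e-03, -4.46969569e+01, -2.91245288e+01, -2.60327533e-04,
        6.24883411e-03,  1.41718334e-05]), 'position': array([ 179.63784363, -519.37664511,  255.52717892]), 'tool_rot': array([-8.49514167e-04,  9.86188978e-01,  1.65621790e-01,  4.04674541e-05]), 'contact_force': array([-0.52553178,  0.52392976, -0.93194982]), 'moment': array([ 0.01508283,  0.01363642, -0.03276341]), 'finger_force': 0.0, 'gripper_width': 85.06345555455404} 25.0
[[463.39438021   0.         272.57689906]
 [  0.         463.39438021 211.06590801]
 [  0.           0.           1.        ]] -0.12407252777231935 (array([ 966.58525446, -318.48182437,  764.76405201]), array([-0.46741516,  0.36047344, -0.80736849]))
[[456.0150214    0.         283.89955218]
 [  0.         456.0150214  206.98120912]
 [  0.           0.           1.        ]] -0.03062459105433949 (array([506.51282988,  14.46828882, 971.2296216 ]), array([ 5.12185763e-02, -7.84134388e-04, -9.98745710e-01]))
```

View pics/s0.png

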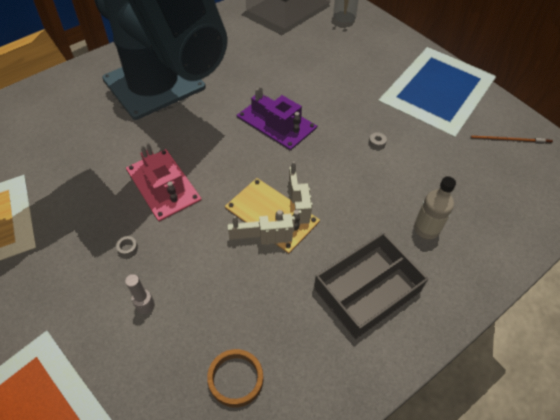

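View pics/t0.png

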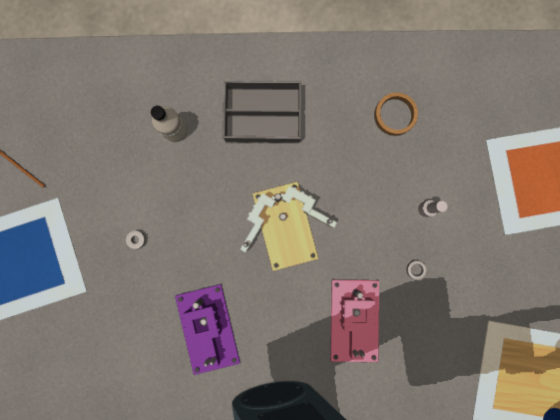

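Top picture candidates: the moulds are yellow plywood (287,228), pink (355,320) and purple (207,330). I choose the yellow one. The collars are at (417,270), which looks thin-walled, and (135,239), which looks thick-walled. The core is at (435,207). The hinge end is at the upper edge of the yellow plate, around (280,195), with the prongs at about (245,246) and (333,223). I'll check these in a close crop.

```bash
python3 - <<'E'
from h import *
b=cv2.imread('pics/t0.png')
def crop(u,v,w,h,k): return cv2.resize(b[v:v+h,u:u+w],None,fx=k,fy=k,interpolation=cv2.INTER_CUBIC)
M=crop(235,178,110,100,5)  # 550x500
c1=crop(405,195,50,33,5);c2=crop(400,255,50,33,5);c3=crop(110,222,50,33,5)
col=np.vstack([c1,c2,c3]); col=np.vstack([col,np.zeros((5,250,3),np.uint8)])
cv2.imwrite('pics/c0.png',np.hstack([M,col]))
E
```

```text
(no output)
```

View pics/c0.png

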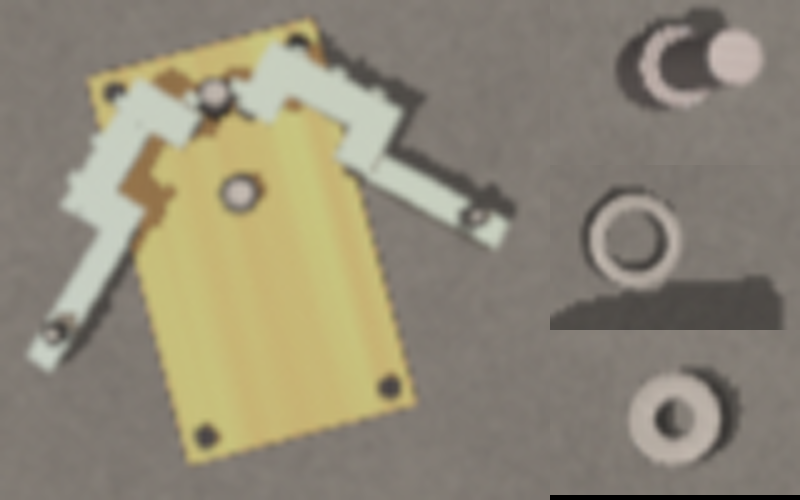

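The crop confirms the choices: yellow mould, thin-walled wide collar at about (416.6,269.8), and core neck top at about (441.6,206). The pin tip is at (282.6,216.4), the hinge pin at (277.4,196.4), the left prong tip near (246,243.6) and the right prong tip near (329.6,220.8).

```bash
python3 - <<'E'
from h import *
from scipy.optimize import least_squares
b=snap('top');a=snap('scene')
c=lambda u,v,U=235,V=178,o=0,p=0:((u-o)/5+U-.4,(v-p)/5+V-.4)
cor=[c(90,78),c(313,17),c(416,403),c(190,465)]
mod=np.array([[65,50,8],[65,-50,8],[-105,-50,8],[-105,50,8],[0,0,28],[40,0,64]])
obs=np.array(cor+[c(240,193),c(214,94)])
def T(p,m): 
    C,S=np.cos(p[2]),np.sin(p[2]); return np.c_[p[0]+C*m[:,0]-S*m[:,1],p[1]+S*m[:,0]+C*m[:,1],m[:,2]]
f=lambda p:(proj(b,T(p,mod))-obs).ravel()
s=least_squares(f,[480,10,0.2]);print('mould',s.x,s.fun.round(1))
print('scene px of plate',proj(a,T(s.x,mod)).round(0).tolist())
hz=T(s.x,mod[5:])[0,:2]
for n,px in(('L',c(57,328)),('R',c(476,214))):
    p=onz(b,*px,74);d=p-hz;C,S=np.cos(s.x[2]),np.sin(s.x[2]);m=np.array([C*d[0]+S*d[1],-S*d[0]+C*d[1]])
    print(n,p,m,np.hypot(*m),np.arctan2(m[1],-m[0]))
print('core',onz(b,441.6,206.1,100),'core scene',proj(a,[*onz(b,441.6,206.1,100),100]))
# core foot
print('wide',onz(b,416.6,269.8,16),proj(a,[*onz(b,416.6,269.8,16),16]))
print('narrow',onz(b,*c(675,418,110,222,550,330),16))
E
```

```text
mould [5.42033328e+02 8.59425811e+00 2.39760278e-01] [-0.7 -0.3  0.2 -0.1  0.5  0.4 -0.2  0.3  0.  -0.   0.1 -0.3]
scene px of plate [[321.0, 219.0], [289.0, 251.0], [224.0, 205.0], [257.0, 176.0], [280.0, 211.0], [297.0, 211.0]]
L [488.67782699  81.74366235] [-74.45849131  83.72727889] 112.04608051456896 0.8439255635920717
R [530.04050639 -83.89793208] [-73.61386528 -86.99851196] 113.96377601824912 -0.8685411383766386
core [ 552.42819555 -297.61184395] core scene [[132.49506273 278.48334171]]
wide [ 424.40652346 -269.6262138 ] [[127.05945175 243.11172604]]
narrow [500.46453324 318.97605688]
```

```bash
python3 - <<'E'
import cv2,numpy as np
b=cv2.imread('pics/s0.png')
def crop(u,v,w,h,k): return cv2.resize(b[v:v+h,u:u+w],None,fx=k,fy=k,interpolation=cv2.INTER_CUBIC)
M=crop(220,155,110,100,5)
col=np.vstack([crop(120,265,50,50,5),crop(102,222,50,50,5)])
cv2.imwrite('pics/c1.png',np.hstack([M,col]))
E
```

```text
(no output)
```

View pics/c1.png

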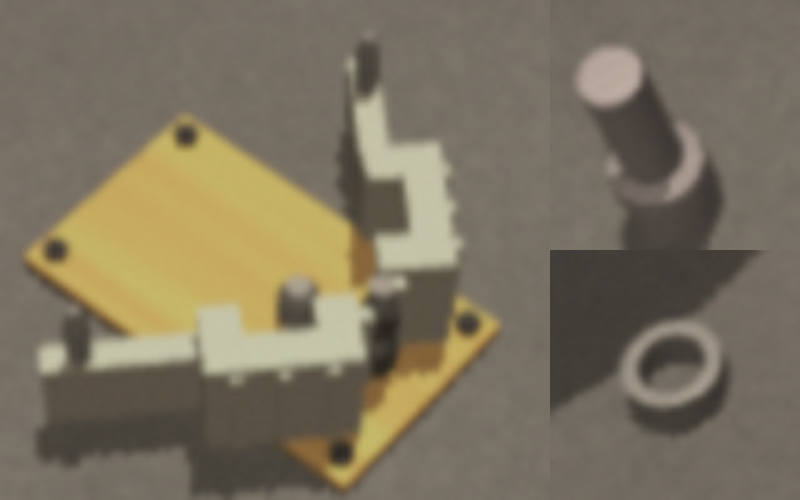

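The scene view agrees, with the wide collar thin-walled at about (126,244) and the core top at (131.6,279.8). All scene pixels show a consistent bias of about 1.5 px, so I'll fuse the two cameras.

```bash
cat >> h.py <<'E'
def fuse(a,pa,b,pb,z):
    from scipy.optimize import least_squares
    f=lambda p:np.r_[proj(a,[*p,z])[0]-pa,proj(b,[*p,z])[0]-pb]
    s=least_squares(f,onz(b,*pb,z)); return s.x
def plan(*tg):
    st=r.read_state();p=st['position'];M=q2R(st['tool_rot'])
    yaw=np.arctan2(M[1,0],M[0,0])
    print('t',st['time_s'],'p',p.round(1),'yaw',yaw.round(4),'F',st['contact_force'].round(1),'w',round(st['gripper_width'],1),'ff',st['finger_force'])
    for x,y,z,w in tg:
        d=M.T@(np.array([x,y,z])-p)/100
        sp=-(w-yaw)/np.radians(45)
        print((x,y,z),'->',d.round(3),'spin',round(sp,3))
E
python3 - <<'E'
from h import *
a=snap('scene');b=snap('top')
core=fuse(a,(131.6,279.8),b,(441.6,206.1),100)
pin=fuse(a,(279,212),b,(282.6,216.2),28)
w=fuse(a,(125.8,244.2),b,(416.6,269.8),16)
print(core,pin,w)
plan((*core,200,.24),(*core,88,.24))
E
```

```text
[ 553.10154835 -298.99008316] [542.20188607   7.37458948] [ 424.73645659 -271.3426394 ]
t 0.3 p [ 179.7 -519.6  256. ] yaw 0.3329 F [-1.1  0.2  0.8] w 85.6 ff 0.0
(np.float64(553.101548354508), np.float64(-298.99008315934924), 200) -> [ 4.25  -0.865  0.561] spin 0.118
(np.float64(553.101548354508), np.float64(-298.99008315934924), 88) -> [ 4.25  -0.864  1.681] spin 0.118
```

>>> servo_tool(
  commands=[
    {"dx": 0.5,"dy": -0.1},
    {"dx": 1,"dy": -0.2},
    {"dx": 1,"dy": -0.2},
  ],
  jaw=1,
  grip_force=50,
)

```text
invalid input at $.commands[0]: expected keys dx, dy, dz, spin
```

>>> servo_tool(
  commands=[
    {"dx": 0.5,"dy": -0.1},
    {"dx": 1,"dy": -0.2},
    {"dx": 1,"dy": -0.2},
  ],
)

```text
invalid input at $.commands[0]: expected keys dx, dy, dz, spin
```

>>> servo_tool(
  commands=[
    {"dx": 0.5,"dy": -0.1},
    {"dx": 1,"dy": -0.2},
    {"dx": 1,"dy": -0.2},
  ],
)

```text
invalid input at $.commands[0]: expected keys dx, dy, dz, spin
```

>>> servo_tool(
  commands=[
    {"dx": 0.5,"dy": -0.1},
    {"dx": 1,"dy": -0.2},
    {"dx": 1,"dy": -0.2,"spin": 0.118},
    {"dx": 1,"dy": -0.2,"spin": 0.118},
  ],
)

```text
invalid input at $.commands[0]: expected keys dx, dy, dz, spin
```

```bash
python3 -c "
from h import *
plan((553.1,-299,150,.24),(553.1,-299,88,.24))"
```

```text
t 0.3 p [ 179.7 -519.6  256. ] yaw 0.3329 F [-1.1  0.2  0.8] w 85.6 ff 0.0
(553.1, -299, 150) -> [ 4.25  -0.865  1.061] spin 0.118
(553.1, -299, 88) -> [ 4.25  -0.864  1.681] spin 0.118
```

>>> servo_tool(
  commands=[
    {"dx": 0.5,"dy": -0.1,"dz": 0,"spin": 0},
    {"dx": 1,"dy": -0.2,"dz": 0,"spin": 0},
    {"dx": 1,"dy": -0.2,"dz": 0,"spin": 0},
  ],
  jaw=1,
  grip_force=50,
)

```text
time_s: 0.68
position: [270.2, -466.3, 256.4]
tool_rot: [-0.0, 0.986, 0.168, 0.0]
contact_force: [0.4, 0.8, 0.2]
gripper_width: 85.4
finger_force: 0.0
```

>>> servo_tool(
  commands=[
    {"dx": 0.5,"dy": -0.1,"dz": 0,"spin": 0},
    {"dx": 1,"dy": -0.2,"dz": 0,"spin": 0},
    {"dx": 1,"dy": -0.2,"dz": 0,"spin": 0},
  ],
)

```text
time_s: 1.05
position: [357.5, -415.4, 256.3]
tool_rot: [-0.0, 0.986, 0.168, 0.0]
contact_force: [-0.3, 0.4, -0.4]
gripper_width: 85.3
finger_force: 0.0
```

>>> servo_tool(
  commands=[
    {"dx": 0.5,"dy": -0.1,"dz": 0,"spin": 0},
    {"dx": 1,"dy": -0.2,"dz": 0,"spin": 0},
    {"dx": 1,"dy": -0.2,"dz": 0,"spin": 0},
  ],
)

```text
time_s: 1.42
position: [445.0, -364.4, 256.1]
tool_rot: [-0.0, 0.986, 0.167, 0.0]
contact_force: [0.5, 0.1, 0.5]
gripper_width: 85.7
finger_force: 0.0
```

>>> servo_tool(
  commands=[
    {"dx": 0.5,"dy": -0.1,"dz": 0,"spin": 0},
    {"dx": 1,"dy": -0.2,"dz": 0,"spin": 0.118},
    {"dx": 1,"dy": -0.2,"dz": 0,"spin": 0.118},
    {"dx": 1,"dy": -0.2,"dz": 0,"spin": 0.118},
  ],
)

```text
time_s: 1.92
position: [530.3, -314.9, 256.0]
tool_rot: [0.0, 0.993, 0.12, -0.001]
contact_force: [-0.7, -0.6, -0.2]
gripper_width: 85.4
finger_force: 0.0
```

```bash
python3 -c "
from h import *
plan((553.1,-299,150,.24),(553.1,-299,88,.24))"
```

```text
t 1.925 p [ 530.3 -314.9  256. ] yaw 0.2401 F [-0.7 -0.6 -0.2] w 85.4 ff 0.0
(553.1, -299, 150) -> [ 0.261 -0.1    1.059] spin 0.0
(553.1, -299, 88) -> [ 0.262 -0.1    1.679] spin 0.0
```

>>> servo_tool(
  commands=[
    {"dx": 0.26,"dy": -0.1,"dz": 0.2,"spin": 0},
    {"dx": 0.26,"dy": -0.1,"dz": 0.6,"spin": 0},
    {"dx": 0.26,"dy": -0.1,"dz": 1,"spin": 0},
    {"dx": 0.26,"dy": -0.1,"dz": 1,"spin": 0},
  ],
)

```text
time_s: 2.42
position: [551.1, -297.8, 153.1]
tool_rot: [-0.003, 0.993, 0.119, -0.003]
contact_force: [0.3, 0.6, 0.4]
gripper_width: 86.0
finger_force: 0.0
```

>>> servo_tool(
  commands=[
    {"dx": 0,"dy": 0,"dz": 0.35,"spin": 0},
    {"dx": 0,"dy": 0,"dz": 0.68,"spin": 0},
    {"dx": 0,"dy": 0,"dz": 0.68,"spin": 0},
  ],
)

```text
time_s: 2.8
position: [553.0, -298.1, 87.8]
tool_rot: [-0.001, 0.993, 0.119, -0.001]
contact_force: [0.1, 0.1, 1.1]
gripper_width: 85.4
finger_force: 0.0
```

>>> servo_tool(
  commands=[
    {"dx": 0,"dy": 0,"dz": 0,"spin": 0},
    {"dx": 0,"dy": 0,"dz": 0,"spin": 0},
    {"dx": 0,"dy": 0,"dz": 0,"spin": 0},
    {"dx": 0,"dy": 0,"dz": 0,"spin": 0},
    {"dx": 0,"dy": 0,"dz": 0,"spin": 0},
    {"dx": 0,"dy": 0,"dz": 0,"spin": 0},
  ],
  jaw=-1,
)

```text
time_s: 3.55
position: [555.0, -298.0, 89.4]
tool_rot: [0.001, 0.993, 0.12, 0.001]
contact_force: [-0.7, 0.2, 6.3]
gripper_width: 20.3
finger_force: 48.7
```

```bash
python3 -c "
from h import *
plan((542.2,7.4,150,.24))
a=snap('scene');b=snap('top')
B=[b['img'][185:235,415:465],a['img'][255:305,110:160]]
cv2.imwrite('pics/g1.png',np.hstack([cv2.resize(x[:,:,::-1],None,fx=8,fy=8,interpolation=2) for x in B]))"
```

```text
t 3.55 p [ 555.  -298.    89.4] yaw 0.2403 F [-0.7  0.2  6.3] w 20.3 ff 48.69190692901611
(542.2, 7.4, 150) -> [ 0.603 -2.996 -0.61 ] spin 0.0
```

View pics/g1.png

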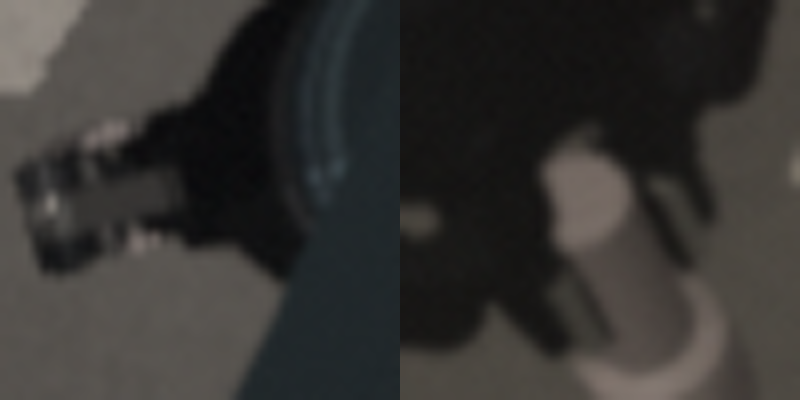

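The jaws hold the neck: the reading is 20.3 mm with 49 N, and the scene crop shows the neck between the fingers, with its top near (133.7,280). Next I lift and carry it above the mould.

>>> servo_tool(
  commands=[
    {"dx": 0,"dy": 0,"dz": -0.3,"spin": 0},
    {"dx": 0,"dy": 0,"dz": -0.6,"spin": 0},
    {"dx": 0,"dy": 0,"dz": -0.9,"spin": 0},
    {"dx": 0,"dy": 0,"dz": -0.9,"spin": 0},
  ],
)

```text
time_s: 4.15
position: [555.6, -298.4, 180.4]
tool_rot: [0.002, 0.993, 0.12, 0.002]
contact_force: [-0.3, -0.1, -1.2]
gripper_width: 20.0
finger_force: 49.2
```

>>> servo_tool(
  commands=[
    {"dx": 0.07,"dy": -0.3,"dz": 0,"spin": 0},
    {"dx": 0.15,"dy": -0.7,"dz": 0,"spin": 0},
    {"dx": 0.2,"dy": -1,"dz": 0,"spin": 0},
  ],
)

```text
time_s: 4.53
position: [548.9, -193.7, 175.9]
tool_rot: [-0.001, 0.993, 0.12, -0.001]
contact_force: [0.0, -1.2, -1.3]
gripper_width: 20.1
finger_force: 49.4
```

>>> servo_tool(
  commands=[
    {"dx": 0.1,"dy": -0.5,"dz": 0,"spin": 0},
    {"dx": 0.2,"dy": -1,"dz": 0,"spin": 0},
  ],
)

```text
time_s: 4.78
position: [544.5, -92.2, 176.1]
tool_rot: [-0.001, 0.993, 0.119, -0.001]
contact_force: [0.7, 0.3, -1.6]
gripper_width: 20.6
finger_force: 49.4
```

>>> servo_tool(
  commands=[
    {"dx": 0.1,"dy": -0.5,"dz": 0,"spin": 0},
    {"dx": 0.17,"dy": -0.8,"dz": 0,"spin": 0},
    {"dx": 0.2,"dy": -1,"dz": 0,"spin": 0},
    {"dx": 0.2,"dy": -1,"dz": 0,"spin": 0},
    {"dx": 0.2,"dy": -1,"dz": 0,"spin": 0},
  ],
)

```text
time_s: 5.4
position: [541.4, 7.2, 177.8]
tool_rot: [0.0, 0.993, 0.12, -0.0]
contact_force: [-0.1, 1.1, -2.0]
gripper_width: 20.3
finger_force: 49.4
```

```bash
python3 -c "
from h import *
plan((542.2,7.4,120,.24))
a=snap('scene')
B=a['img'][120:260,210:350]
print(proj(a,[[542.2,7.4,28],[542.2,7.4,94],[542.2,7.4,194]]))
cv2.imwrite('pics/g2.png',cv2.resize(B[:,:,::-1],None,fx=4,fy=4,interpolation=2))"
```

```text
t 5.4 p [541.4   7.2 177.8] yaw 0.2398 F [-0.1  1.1 -2. ] w 20.3 ff 49.40286040306091
(542.2, 7.4, 120) -> [ 0.008 -0.     0.578] spin -0.0
[[279.39537541 211.45570365]
 [279.89793012 190.49866098]
 [280.78015156 153.35176116]]
```

View pics/g2.png

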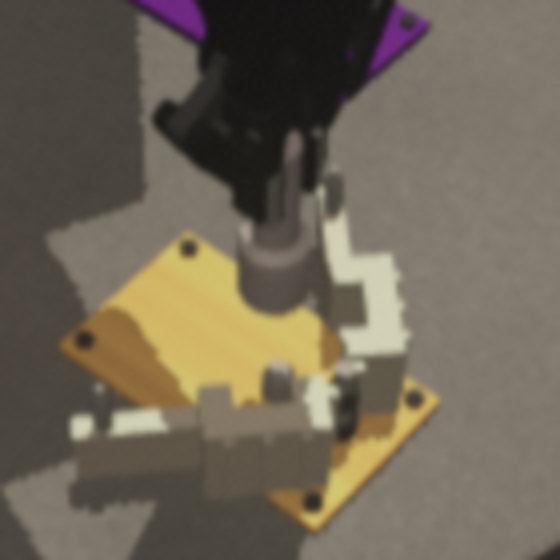

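The core hangs upright over the pin, its body spanning columns 269–289 and its bottom edge near row 198. It sits about 2–3 mm towards the mould's -x, so I shift +x 3 mm and lower in stages.

>>> servo_tool(
  commands=[
    {"dx": 0.03,"dy": 0,"dz": 0.2,"spin": 0},
    {"dx": 0.03,"dy": 0,"dz": 0.4,"spin": 0},
    {"dx": 0.03,"dy": 0,"dz": 0.55,"spin": 0},
    {"dx": 0.03,"dy": 0,"dz": 0.55,"spin": 0},
  ],
)

```text
time_s: 5.95
position: [543.6, 8.1, 122.1]
tool_rot: [-0.0, 0.993, 0.119, -0.001]
contact_force: [-0.4, 0.5, -2.0]
gripper_width: 20.0
finger_force: 49.4
```

>>> servo_tool(
  commands=[
    {"dx": 0,"dy": 0,"dz": 0.03,"spin": 0},
    {"dx": 0,"dy": 0,"dz": 0.06,"spin": 0},
    {"dx": 0,"dy": 0,"dz": 0.09,"spin": 0},
    {"dx": 0,"dy": 0,"dz": 0.12,"spin": 0},
    {"dx": 0,"dy": 0,"dz": 0.12,"spin": 0},
  ],
)

```text
time_s: 6.58
position: [544.2, 8.8, 111.1]
tool_rot: [-0.0, 0.993, 0.12, -0.0]
contact_force: [0.4, 0.0, -1.6]
gripper_width: 20.2
finger_force: 49.4
```

>>> servo_tool(
  commands=[
    {"dx": 0,"dy": 0,"dz": 0.03,"spin": 0},
    {"dx": 0,"dy": 0,"dz": 0.06,"spin": 0},
    {"dx": 0,"dy": 0,"dz": 0.09,"spin": 0},
    {"dx": 0,"dy": 0,"dz": 0.11,"spin": 0},
    {"dx": 0,"dy": 0,"dz": 0.11,"spin": 0},
  ],
)

```text
time_s: 7.2
position: [544.2, 8.7, 100.1]
tool_rot: [-0.0, 0.993, 0.12, -0.0]
contact_force: [0.3, 0.6, -1.8]
gripper_width: 20.0
finger_force: 49.4
```

>>> servo_tool(
  commands=[
    {"dx": 0,"dy": 0,"dz": 0.02,"spin": 0},
    {"dx": 0,"dy": 0,"dz": 0.035,"spin": 0},
    {"dx": 0,"dy": 0,"dz": 0.05,"spin": 0},
    {"dx": 0,"dy": 0,"dz": 0.05,"spin": 0},
  ],
)

```text
time_s: 7.7
position: [544.8, 8.7, 97.4]
tool_rot: [0.0, 0.993, 0.12, 0.001]
contact_force: [-4.2, 0.3, 13.8]
gripper_width: 20.0
finger_force: 51.3
```

Contact came at z 97.4, exactly 8 mm above the table-grasp height, so the core is home. I release it, rise, close the jaws and go outside the left half.

>>> servo_tool(
  commands=[
    {"dx": 0,"dy": 0,"dz": -0.02,"spin": 0},
    {"dx": 0,"dy": 0,"dz": -0.02,"spin": 0},
    {"dx": 0,"dy": 0,"dz": -0.02,"spin": 0},
    {"dx": 0,"dy": 0,"dz": -0.02,"spin": 0},
    {"dx": 0,"dy": 0,"dz": -0.02,"spin": 0},
  ],
  jaw=0.6,
)

```text
time_s: 8.32
position: [544.3, 8.7, 97.1]
tool_rot: [-0.0, 0.993, 0.12, -0.0]
contact_force: [0.6, 0.1, -0.6]
gripper_width: 68.4
finger_force: 0.0
```

>>> servo_tool(
  commands=[
    {"dx": 0,"dy": 0,"dz": -0.1,"spin": 0},
    {"dx": 0,"dy": 0,"dz": -0.35,"spin": 0},
    {"dx": 0,"dy": 0,"dz": -0.7,"spin": 0},
    {"dx": 0,"dy": 0,"dz": -0.7,"spin": 0},
  ],
)

```text
time_s: 8.82
position: [546.5, 8.4, 170.9]
tool_rot: [0.001, 0.993, 0.12, 0.003]
contact_force: [1.1, 0.5, -0.1]
gripper_width: 68.0
finger_force: 0.0
```

>>> servo_tool(
  commands=[
    {"dx": 0,"dy": -0.4,"dz": 0,"spin": 0},
    {"dx": 0,"dy": -0.8,"dz": 0,"spin": 0},
    {"dx": 0,"dy": -1,"dz": 0,"spin": 0},
    {"dx": 0,"dy": -1,"dz": 0,"spin": 0},
  ],
  jaw=-1,
)

```text
time_s: 9.32
position: [520.1, 106.8, 167.1]
tool_rot: [0.0, 0.993, 0.121, -0.0]
contact_force: [-0.3, -0.2, 0.0]
gripper_width: 0.2
finger_force: 0.0
```

```bash
cat >>h.py <<'E'
def mxy(x,y,o=(542.2,7.4),w=.24):
    C,S=np.cos(w),np.sin(w);return o[0]+C*x-S*y,o[1]+S*x+C*y
E
python3 -c "
from h import *
plan((*mxy(5,120),150,.24),(*mxy(5,120),47,.24))
a=snap('scene','pics/s3.png');snap('top','pics/t3.png')
cv2.imwrite('pics/g3.png',cv2.resize(a['img'][140:260,210:350,::-1],None,fx=4,fy=4,interpolation=2))"
```

```text
t 9.325 p [520.1 106.8 167.1] yaw 0.2425 F [-0.3 -0.2  0. ] w 0.2 ff 0.0
(np.float64(518.532374703004), np.float64(125.14907011437923), 150) -> [ 0.029 -0.182  0.171] spin 0.003
(np.float64(518.532374703004), np.float64(125.14907011437923), 47) -> [ 0.029 -0.182  1.201] spin 0.003
```

View pics/g3.png

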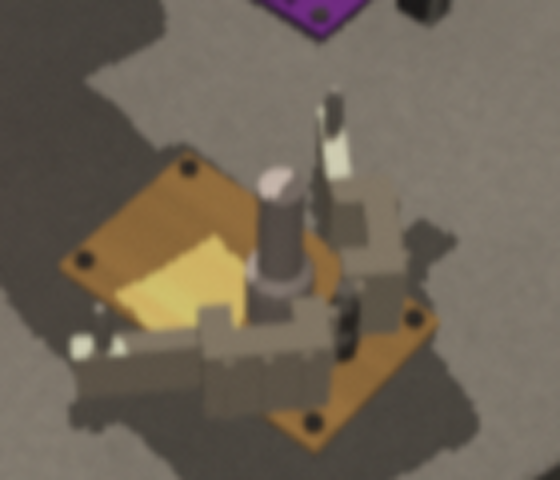

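The core stands upright on the pin, with its neck top at about (280,186) and both halves still open. I go down outside the left flange and push it inwards along its arc.

>>> servo_tool(
  commands=[
    {"dx": 0.03,"dy": -0.18,"dz": 0.2,"spin": 0},
    {"dx": 0.03,"dy": -0.18,"dz": 0.6,"spin": 0},
    {"dx": 0.03,"dy": -0.18,"dz": 1,"spin": 0},
    {"dx": 0.03,"dy": -0.18,"dz": 1,"spin": 0},
  ],
)

```text
time_s: 9.93
position: [517.1, 122.9, 64.6]
tool_rot: [-0.0, 0.993, 0.119, -0.003]
contact_force: [0.5, -0.2, 0.7]
gripper_width: 0.0
finger_force: 0.0
```

>>> servo_tool(
  commands=[
    {"dx": 0,"dy": 0,"dz": 0.1,"spin": 0},
    {"dx": 0,"dy": 0,"dz": 0.2,"spin": 0},
    {"dx": 0,"dy": 0,"dz": 0.2,"spin": 0},
  ],
)

```text
time_s: 10.3
position: [519.2, 123.9, 47.3]
tool_rot: [0.0, 0.993, 0.12, -0.0]
contact_force: [0.2, 0.7, 0.2]
gripper_width: -0.1
finger_force: 0.0
```

>>> servo_tool(
  commands=[
    {"dx": -0.13,"dy": 0.11,"dz": 0,"spin": 0},
    {"dx": -0.25,"dy": 0.17,"dz": 0,"spin": 0},
    {"dx": -0.29,"dy": 0.2,"dz": 0,"spin": 0},
    {"dx": -0.34,"dy": 0.23,"dz": 0,"spin": 0},
    {"dx": -0.43,"dy": 0.3,"dz": 0,"spin": 0},
    {"dx": -0.51,"dy": 0.38,"dz": 0,"spin": 0},
    {"dx": -0.59,"dy": 0.48,"dz": 0,"spin": 0},
    {"dx": -0.59,"dy": 0.48,"dz": 0,"spin": 0},
  ],
)

```text
time_s: 11.3
position: [476.3, 61.6, 48.3]
tool_rot: [0.001, 0.993, 0.119, 0.003]
contact_force: [7.0, -2.4, -0.8]
gripper_width: 0.1
finger_force: 3.2
```

```bash
python3 -c "
from h import *
plan((*mxy(-70.6,43.6),47,.24))
snap('top','pics/t4.png')"
```

```text
t 11.3 p [476.3  61.6  48.3] yaw 0.2394 F [ 7.  -2.4 -0.8] w 0.1 ff 3.1751397170955897
(np.float64(463.25970446322367), np.float64(32.968530277792794), 47) -> [-0.195  0.247  0.013] spin -0.001
```

```bash
python3 -c "
from h import *
a=snap('scene');b=cv2.imread('pics/t4.png')
cv2.imwrite('pics/g4.png',np.hstack([cv2.resize(a['img'][140:260,210:330,::-1],None,fx=3.3,fy=3.3,interpolation=2),cv2.resize(b[170:290,225:345],None,fx=3.3,fy=3.3,interpolation=2)]))"
```

```text
(no output)
```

View pics/g4.png

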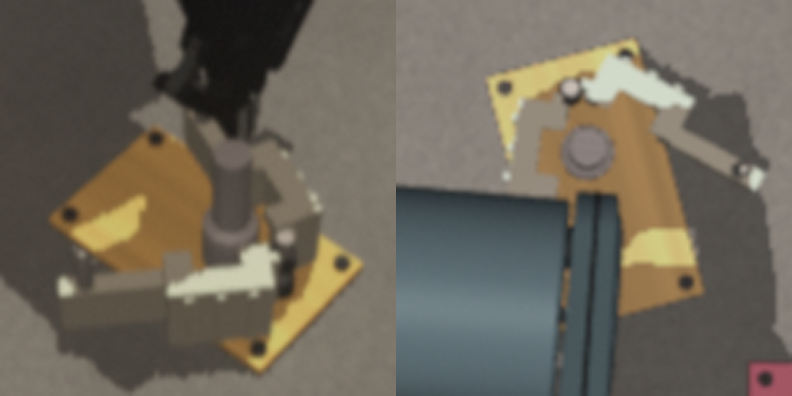

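The left half has swung in to about 0.35 rad, its box edge now at roughly (380–385,215) in the top crop, and the core is undisturbed. I continue the push.

>>> servo_tool(
  commands=[
    {"dx": -0.05,"dy": 0.06,"dz": 0,"spin": 0},
    {"dx": -0.09,"dy": 0.12,"dz": 0,"spin": 0},
    {"dx": -0.13,"dy": 0.18,"dz": 0,"spin": 0},
    {"dx": -0.16,"dy": 0.22,"dz": 0,"spin": 0},
    {"dx": -0.18,"dy": 0.27,"dz": 0,"spin": 0},
    {"dx": -0.18,"dy": 0.27,"dz": 0,"spin": 0},
  ],
)

```text
time_s: 12.15
position: [473.0, 30.8, 50.1]
tool_rot: [0.003, 0.993, 0.119, 0.011]
contact_force: [25.3, 1.1, -7.6]
gripper_width: 0.4
finger_force: 14.5
```

>>> servo_tool(
  commands=[
    {"dx": 0,"dy": -0.2,"dz": 0,"spin": 0},
    {"dx": 0,"dy": -0.3,"dz": -0.3,"spin": 0},
    {"dx": 0,"dy": -0.3,"dz": -0.8,"spin": 0},
    {"dx": 0,"dy": -0.3,"dz": -1,"spin": 0},
    {"dx": 0,"dy": -0.3,"dz": -1,"spin": 0},
  ],
)

```text
time_s: 12.78
position: [455.7, 61.6, 148.5]
tool_rot: [0.0, 0.993, 0.12, 0.001]
contact_force: [-0.0, -0.6, -0.4]
gripper_width: -0.2
finger_force: 0.0
```

```bash
python3 -c "
from h import *
plan((*mxy(-75,-40),147,.24),(*mxy(5,-120),147,.24))"
```

```text
t 12.775 p [455.7  61.6 148.5] yaw 0.24 F [-0.  -0.6 -0.4] w -0.2 ff 0.0
(np.float64(478.85775694318323), np.float64(-49.28121597611628), 147) -> [-0.039  1.133  0.017] spin 0.0
(np.float64(575.5810050455163), np.float64(-107.97204385010788), 147) -> [0.761 1.933 0.02 ] spin 0.0
```

>>> servo_tool(
  commands=[
    {"dx": 0.1,"dy": 0.4,"dz": 0,"spin": 0},
    {"dx": 0.25,"dy": 0.8,"dz": 0,"spin": 0},
    {"dx": 0.38,"dy": 1,"dz": 0,"spin": 0},
    {"dx": 0.38,"dy": 1,"dz": 0,"spin": 0},
  ],
)

```text
time_s: 13.28
position: [515.6, -27.4, 145.5]
tool_rot: [-0.0, 0.993, 0.119, -0.001]
contact_force: [-0.1, -0.6, 0.4]
gripper_width: -0.1
finger_force: 0.0
```

>>> servo_tool(
  commands=[
    {"dx": 0.15,"dy": 0.4,"dz": 0,"spin": 0},
    {"dx": 0.38,"dy": 0.93,"dz": 0,"spin": 0},
    {"dx": 0.38,"dy": 0.93,"dz": 0.2,"spin": 0},
    {"dx": 0.38,"dy": 0.93,"dz": 0.5,"spin": 0},
    {"dx": 0.38,"dy": 0.93,"dz": 0.88,"spin": 0},
    {"dx": 0.38,"dy": 0.93,"dz": 0.88,"spin": 0},
  ],
)

```text
time_s: 14.02
position: [570.9, -105.3, 55.5]
tool_rot: [-0.002, 0.993, 0.12, -0.004]
contact_force: [-0.3, 0.1, -0.4]
gripper_width: 0.1
finger_force: 0.0
```

```bash
python3 -c "
from h import *
p=[(40-100*np.cos(t)+31*np.sin(t),-(100*np.sin(t)+31*np.cos(t))) for t in (.9,.8,.7,.6,.5,.4,.3,.2)]
plan(*[(*mxy(*q),60,.24) for q in p])
a=snap('scene');b=snap('top')
cv2.imwrite('pics/g5.png',np.hstack([cv2.resize(a['img'][140:260,210:330,::-1],None,fx=3.3,fy=3.3,interpolation=2),cv2.resize(b['img'][170:290,225:345,::-1],None,fx=3.3,fy=3.3,interpolation=2)]))"
```

```text
t 14.025 p [ 570.9 -105.3   55.5] yaw 0.2406 F [-0.3  0.1 -0.4] w 0.1 ff 0.0
(np.float64(567.4617069778378), np.float64(-86.90067417721205), 60) -> [ 0.01  -0.187 -0.044] spin 0.001
(np.float64(557.1660243153469), np.float64(-85.02514564146458), 60) -> [-0.085 -0.23  -0.043] spin 0.001
(np.float64(547.1090176035299), np.float64(-82.1311337593901), 60) -> [-0.176 -0.282 -0.042] spin 0.001
(np.float64(537.391173129047), np.float64(-78.2475545410811), 60) -> [-0.261 -0.343 -0.041] spin 0.001
(np.float64(528.1095883815949), np.float64(-73.41321142634636), 60) -> [-0.34  -0.412 -0.04 ] spin 0.001
(np.float64(519.3570018878861), np.float64(-67.6764075735669), 60) -> [-0.411 -0.488 -0.039] spin 0.001
(np.float64(511.2208665989453), np.float64(-61.09446323050447), 60) -> [-0.474 -0.572 -0.038] spin 0.001
(np.float64(503.7824760891309), np.float64(-53.73314300933344), 60) -> [-0.529 -0.661 -0.037] spin 0.001
```

View pics/g5.png

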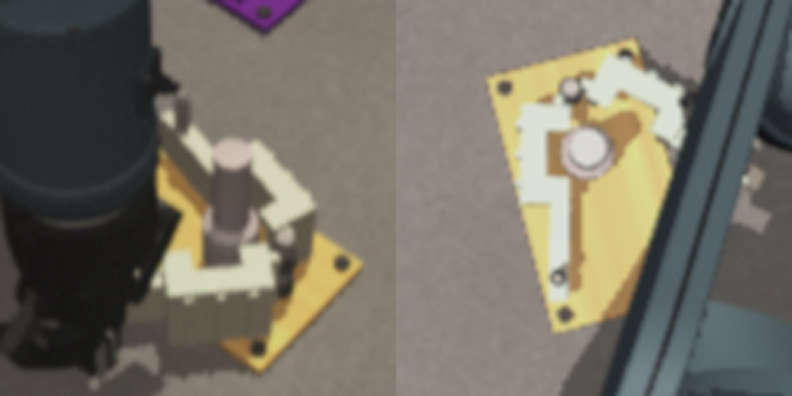

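The top crop shows the left half at about 0.2 rad, its prong at (558,275) in the crop, with the core upright. Next I push the right half.

>>> servo_tool(
  commands=[
    {"dx": -0.085,"dy": -0.23,"dz": -0.04,"spin": 0},
    {"dx": -0.176,"dy": -0.282,"dz": -0.04,"spin": 0},
    {"dx": -0.261,"dy": -0.343,"dz": -0.04,"spin": 0},
    {"dx": -0.34,"dy": -0.412,"dz": -0.04,"spin": 0},
    {"dx": -0.411,"dy": -0.488,"dz": -0.04,"spin": 0},
    {"dx": -0.474,"dy": -0.572,"dz": -0.04,"spin": 0},
    {"dx": -0.529,"dy": -0.661,"dz": -0.04,"spin": 0},
    {"dx": -0.529,"dy": -0.661,"dz": -0.04,"spin": 0},
  ],
)

```text
time_s: 15.12
position: [506.7, -54.9, 63.1]
tool_rot: [-0.0, 0.993, 0.12, -0.001]
contact_force: [0.1, 0.8, 0.2]
gripper_width: -0.3
finger_force: 0.0
```

```bash
python3 -c "
from h import *
plan((*mxy(-75,-60),60,.24),(*mxy(-75,0),160,.24))"
```

```text
t 15.125 p [506.7 -54.9  63.1] yaw 0.2408 F [0.1 0.8 0.2] w -0.3 ff 0.0
(np.float64(483.6118094717259), np.float64(-68.70797547315686), 60) -> [-0.257  0.079  0.031] spin 0.001
(np.float64(469.34965188609783), np.float64(-10.427696982035092), 160) -> [-0.258 -0.522 -0.968] spin 0.001
```

>>> servo_tool(
  commands=[
    {"dx": 0,"dy": 0.15,"dz": 0,"spin": 0},
    {"dx": 0,"dy": 0.15,"dz": -0.4,"spin": 0},
    {"dx": 0,"dy": 0.15,"dz": -0.9,"spin": 0},
    {"dx": -0.4,"dy": 0.15,"dz": -1,"spin": 0},
    {"dx": -0.8,"dy": 0.15,"dz": -1,"spin": 0},
    {"dx": -0.8,"dy": 0.15,"dz": -1,"spin": 0},
  ],
)

```text
time_s: 15.88
position: [431.8, -90.3, 163.5]
tool_rot: [0.0, 0.993, 0.119, -0.0]
contact_force: [0.1, 1.2, 0.3]
gripper_width: 0.0
finger_force: 0.0
```

```bash
cat >>h.py <<'E'
def halfang(s,side,o=(542.2,7.4),dbg=False):
    g=s['img'].astype(float);W=g[:,:,2]-0.0
    W=cv2.resize(W,None,fx=4,fy=4,interpolation=cv2.INTER_LINEAR)
    def poly(pts,z,a):
        P=[]
        for x,y in pts:
            X=x*np.cos(a)+y*np.sin(a); Y=-x*np.sin(a)+y*np.cos(a)   # left: flange (-r,0)->(-r cos a, r sin a)
            P.append([*mxy(40+X,side*Y,o),z])
        return ((proj(s,P)+.5)*4-.5).round().astype(np.int32)
    best=[]
    for a in np.arange(-.02,1.2,.01):
        m=np.zeros(W.shape,np.uint8);n=m.copy()
        pl=poly([(-130,0),(-70,0),(-70,12),(-130,12)],44,a)
        cv2.fillPoly(m,[pl],1)
        n=cv2.dilate(m,np.ones((25,25),np.uint8))-cv2.dilate(m,np.ones((7,7),np.uint8))
        best.append((W[m>0].mean()-W[n>0].mean(),a))
    best.sort(reverse=True);return [(round(x,1),round(float(y),2)) for x,y in best[:4]]
E
python3 -c "
from h import *
a=snap('scene');b=snap('top')
for n,s in(('scene',a),('top',b)):
  print(n,halfang(s,1),halfang(s,-1))
t=dict(b);t['img']=cv2.imread('pics/t0.png')[:,:,::-1]
print('t0 check .79,.82',halfang(t,1),halfang(t,-1))
plan((*mxy(-75,0),140,.24))
"
```

```text
scene [(np.float64(36.5), 0.27), (np.float64(35.6), 0.26), (np.float64(34.6), 0.28), (np.float64(33.4), 0.25)] [(np.float64(44.6), 0.32), (np.float64(43.5), 0.31), (np.float64(42.5), 0.33), (np.float64(40.9), 0.3)]
top [(np.float64(60.5), 0.29), (np.float64(58.4), 0.28), (np.float64(57.8), 0.3), (np.float64(51.3), 0.31)] [(np.float64(58.2), 0.3), (np.float64(57.5), 0.29), (np.float64(54.1), 0.31), (np.float64(53.6), 0.28)]
t0 check .79,.82 [(np.float64(53.1), 0.81), (np.float64(52.3), 0.82), (np.float64(49.6), 0.8), (np.float64(47.9), 0.83)] [(np.float64(53.9), 0.8), (np.float64(52.5), 0.81), (np.float64(50.9), 0.79), (np.float64(47.6), 0.82)]
t 15.975 p [434.4 -90.4 163.8] yaw 0.2386 F [ 0.5 -0.1  0.1] w -0.0 ff 0.0
(np.float64(469.34965188609783), np.float64(-10.427696982035092), 140) -> [ 0.529 -0.695  0.238] spin -0.002
```

Both cameras agree on the angles: left about 0.28 rad and right about 0.31 rad. I push each box half further in from the outside, away from the prongs and with the gripper body above the neck top, before squeezing.

>>> servo_tool(
  commands=[
    {"dx": 0.5,"dy": 0.1,"dz": 0,"spin": 0},
    {"dx": 1,"dy": 0.19,"dz": 0,"spin": 0},
    {"dx": 1,"dy": 0.19,"dz": 0,"spin": 0},
  ],
)

```text
time_s: 16.35
position: [539.6, -84.4, 162.7]
tool_rot: [0.0, 0.993, 0.12, 0.001]
contact_force: [-0.3, 0.6, -0.2]
gripper_width: 0.2
finger_force: 0.0
```

>>> servo_tool(
  commands=[
    {"dx": 0.4,"dy": 0,"dz": 0,"spin": 0},
    {"dx": 0.4,"dy": 0,"dz": 0.2,"spin": 0},
    {"dx": 0.4,"dy": 0,"dz": 0.6,"spin": 0},
    {"dx": 0.4,"dy": 0,"dz": 1,"spin": 0},
    {"dx": 0.4,"dy": 0,"dz": 1,"spin": 0},
    {"dx": 0.4,"dy": 0,"dz": 1,"spin": 0},
  ],
)

```text
time_s: 17.1
position: [574.9, -74.8, 64.3]
tool_rot: [0.0, 0.993, 0.12, 0.001]
contact_force: [0.4, 0.3, 0.6]
gripper_width: 0.2
finger_force: 0.0
```

```bash
python3 -c "
from h import *
plan(*[(*mxy(*q),65,.24) for q in ((12,-88),(4,-62),(-2,-58),(-7.5,-53.7),(-11,-50),(-11,-47))])
"
```

```text
t 17.1 p [574.9 -74.8  64.3] yaw 0.2402 F [0.4 0.3 0.6] w 0.2 ff 0.0
(np.float64(574.7738868238123), np.float64(-75.225310269853), 65) -> [-0.002  0.004 -0.007] spin 0.0
(np.float64(560.8229147378904), np.float64(-51.8721439351173), 65) -> [-0.082 -0.256 -0.007] spin 0.0
(np.float64(554.0440763830699), np.float64(-49.41300779427199), 65) -> [-0.142 -0.296 -0.007] spin 0.0
(np.float64(547.679596227747), np.float64(-46.54361894775751), 65) -> [-0.197 -0.339 -0.007] spin 0.0
(np.float64(543.4004135979845), np.float64(-43.78162763329996), 65) -> [-0.232 -0.376 -0.007] spin 0.0
(np.float64(542.6873057187031), np.float64(-40.867613708743875), 65) -> [-0.232 -0.406 -0.007] spin 0.0
```

>>> servo_tool(
  commands=[
    {"dx": -0.08,"dy": -0.15,"dz": 0,"spin": 0},
    {"dx": -0.08,"dy": -0.26,"dz": 0,"spin": 0},
    {"dx": -0.14,"dy": -0.3,"dz": 0,"spin": 0},
    {"dx": -0.2,"dy": -0.34,"dz": 0,"spin": 0},
    {"dx": -0.23,"dy": -0.38,"dz": 0,"spin": 0},
    {"dx": -0.23,"dy": -0.41,"dz": 0,"spin": 0},
    {"dx": -0.23,"dy": -0.41,"dz": 0,"spin": 0},
  ],
)

```text
time_s: 17.98
position: [541.8, -39.9, 63.2]
tool_rot: [-0.0, 0.993, 0.12, -0.0]
contact_force: [-0.5, -0.4, 1.0]
gripper_width: -0.1
finger_force: 0.0
```

>>> servo_tool(
  commands=[
    {"dx": 0,"dy": 0.2,"dz": 0,"spin": 0},
    {"dx": 0,"dy": 0.3,"dz": -0.2,"spin": 0},
    {"dx": 0,"dy": 0.3,"dz": -0.7,"spin": 0},
    {"dx": 0,"dy": 0.3,"dz": -1,"spin": 0},
    {"dx": 0,"dy": 0.6,"dz": -1,"spin": 0},
    {"dx": 0,"dy": 0.9,"dz": -1,"spin": 0},
    {"dx": 0,"dy": 0.9,"dz": -1,"spin": 0},
  ],
)

```text
time_s: 18.85
position: [564.1, -130.7, 163.3]
tool_rot: [0.0, 0.993, 0.118, 0.0]
contact_force: [-0.2, 1.1, 0.1]
gripper_width: 0.1
finger_force: 0.0
```

```bash
python3 -c "
from h import *
a=snap('scene');b=snap('top')
for n,s in(('scene',a),('top',b)):
  print(n,halfang(s,1),halfang(s,-1))
plan((*mxy(12,88),165,.24))
"
```

```text
scene [(np.float64(38.8), 0.27), (np.float64(37.7), 0.26), (np.float64(36.9), 0.28), (np.float64(35.5), 0.29)] [(np.float64(54.6), 0.05), (np.float64(53.8), 0.04), (np.float64(52.7), 0.06), (np.float64(50.4), 0.03)]
top [(np.float64(64.7), 0.29), (np.float64(62.5), 0.28), (np.float64(61.9), 0.3), (np.float64(54.8), 0.31)] [(np.float64(61.4), 0.03), (np.float64(60.7), 0.02), (np.float64(58.1), 0.01), (np.float64(54.6), 0.04)]
t 18.95 p [ 563.2 -128.3  162.9] yaw 0.2386 F [-0.5  0.2  0.1] w 0.1 ff 0.0
(np.float64(532.9382245726365), np.float64(95.73017330410423), 165) -> [ 0.235 -2.248 -0.019] spin -0.002
```

The right half is at about 0.03 rad. I do the same on the left.

>>> servo_tool(
  commands=[
    {"dx": 0.1,"dy": -0.5,"dz": 0,"spin": 0},
    {"dx": 0.1,"dy": -1,"dz": 0,"spin": 0},
  ],
)

```text
time_s: 19.2
position: [549.2, -26.8, 163.0]
tool_rot: [-0.0, 0.993, 0.119, -0.0]
contact_force: [0.9, 1.7, 0.7]
gripper_width: -0.2
finger_force: 0.0
```

>>> servo_tool(
  commands=[
    {"dx": 0.1,"dy": -0.5,"dz": 0,"spin": 0},
    {"dx": 0.14,"dy": -1,"dz": 0,"spin": 0},
  ],
)

```text
time_s: 19.45
position: [538.6, 74.6, 163.3]
tool_rot: [-0.0, 0.993, 0.12, 0.0]
contact_force: [0.2, 0.5, 0.7]
gripper_width: -0.0
finger_force: 0.0
```

>>> servo_tool(
  commands=[
    {"dx": 0,"dy": -0.25,"dz": 0,"spin": 0},
    {"dx": 0,"dy": -0.25,"dz": 0.2,"spin": 0},
    {"dx": 0,"dy": -0.25,"dz": 0.6,"spin": 0},
    {"dx": 0,"dy": -0.25,"dz": 1,"spin": 0},
    {"dx": 0,"dy": -0.25,"dz": 1,"spin": 0},
    {"dx": 0,"dy": -0.25,"dz": 1,"spin": 0},
  ],
)

```text
time_s: 20.2
position: [533.8, 97.0, 64.4]
tool_rot: [0.0, 0.993, 0.12, 0.001]
contact_force: [-0.4, -0.2, 0.0]
gripper_width: -0.2
finger_force: 0.0
```

```bash
python3 -c "
from h import *
plan(*[(*mxy(*q),65,.24) for q in ((12,88),(4,62),(-2,58),(-7.5,53.7),(-11,50),(-11,48))])
"
```

```text
t 20.2 p [533.8  97.   64.4] yaw 0.2406 F [-0.4 -0.2  0. ] w -0.2 ff 0.0
(np.float64(532.9382245726365), np.float64(95.73017330410423), 65) -> [-0.011  0.01  -0.006] spin 0.001
(np.float64(531.3477890609258), np.float64(68.57376494653438), 65) -> [-0.091  0.27  -0.006] spin 0.001
(np.float64(526.4705717175221), np.float64(63.262197288563456), 65) -> [-0.151  0.31  -0.006] spin 0.001
(np.float64(522.1503341494727), np.float64(57.77807955135049), 65) -> [-0.206  0.353 -0.006] spin 0.001
(np.float64(519.630150955271), np.float64(53.352169851903), 65) -> [-0.241  0.39  -0.006] spin 0.001
(np.float64(520.1055562081253), np.float64(51.409493902198946), 65) -> [-0.241  0.41  -0.006] spin 0.001
```

>>> servo_tool(
  commands=[
    {"dx": -0.08,"dy": 0.15,"dz": 0,"spin": 0},
    {"dx": -0.09,"dy": 0.26,"dz": 0,"spin": 0},
    {"dx": -0.15,"dy": 0.31,"dz": 0,"spin": 0},
    {"dx": -0.2,"dy": 0.35,"dz": 0,"spin": 0},
    {"dx": -0.24,"dy": 0.39,"dz": 0,"spin": 0},
    {"dx": -0.24,"dy": 0.41,"dz": 0,"spin": 0},
    {"dx": -0.24,"dy": 0.41,"dz": 0,"spin": 0},
  ],
)

```text
time_s: 21.08
position: [519.4, 51.2, 63.2]
tool_rot: [-0.0, 0.993, 0.12, -0.0]
contact_force: [-0.5, 2.2, 2.0]
gripper_width: 0.2
finger_force: 0.1
```

>>> servo_tool(
  commands=[
    {"dx": 0,"dy": -0.2,"dz": 0,"spin": 0},
    {"dx": 0,"dy": -0.3,"dz": -0.2,"spin": 0},
    {"dx": 0,"dy": -0.3,"dz": -0.6,"spin": 0},
    {"dx": 0,"dy": -0.6,"dz": -0.8,"spin": 0},
    {"dx": 0,"dy": -0.6,"dz": -0.8,"spin": 0},
    {"dx": 0,"dy": -0.6,"dz": -0.8,"spin": 0},
  ],
)

```text
time_s: 21.82
position: [504.8, 109.9, 142.6]
tool_rot: [0.0, 0.993, 0.12, -0.0]
contact_force: [0.1, -0.6, -0.1]
gripper_width: -0.1
finger_force: 0.0
```

```bash
python3 -c "
from h import *
a=snap('scene');b=snap('top')
for n,s in(('scene',a),('top',b)):
  print(n,halfang(s,1),halfang(s,-1))
plan((*mxy(-58,0),140,.24))
"
```

```text
scene [(np.float64(50.2), 0.06), (np.float64(48.8), 0.07), (np.float64(47.8), 0.05), (np.float64(46.0), 0.08)] [(np.float64(51.2), 0.08), (np.float64(50.7), 0.09), (np.float64(50.1), 0.07), (np.float64(47.9), 0.1)]
top [(np.float64(69.2), 0.08), (np.float64(66.9), 0.07), (np.float64(66.6), 0.09), (np.float64(60.8), 0.1)] [(np.float64(71.1), 0.05), (np.float64(70.6), 0.06), (np.float64(67.5), 0.04), (np.float64(64.1), 0.07)]
t 21.925 p [504.8 109.3 142.2] yaw 0.2401 F [-0.1  0.7 -0.3] w 0.4 ff 0.0
(np.float64(485.86239745858234), np.float64(-6.3867523327738045), 140) -> [-0.459  1.078  0.023] spin 0.0
```

>>> servo_tool(
  commands=[
    {"dx": -0.2,"dy": 0.5,"dz": 0,"spin": 0},
    {"dx": -0.46,"dy": 1,"dz": 0,"spin": 0},
    {"dx": -0.46,"dy": 1,"dz": 0,"spin": 0},
  ],
  jaw=1,
  grip_force=60,
)

```text
time_s: 22.3
position: [483.6, -2.2, 142.4]
tool_rot: [0.0, 0.993, 0.117, -0.001]
contact_force: [0.3, 0.4, -0.4]
gripper_width: 54.1
finger_force: 0.0
```

>>> servo_tool(
  commands=[
    {"dx": 0,"dy": 0.08,"dz": 0,"spin": 0},
    {"dx": 0,"dy": 0.08,"dz": 0.1,"spin": 0},
    {"dx": 0,"dy": 0.08,"dz": 0.4,"spin": 0},
    {"dx": 0,"dy": 0.08,"dz": 0.75,"spin": 0},
    {"dx": 0,"dy": 0.08,"dz": 0.95,"spin": 0},
    {"dx": 0,"dy": 0.08,"dz": 0.95,"spin": 0},
  ],
)

```text
time_s: 23.05
position: [484.8, -5.0, 46.3]
tool_rot: [-0.001, 0.993, 0.121, -0.002]
contact_force: [-0.1, 0.3, 0.2]
gripper_width: 85.3
finger_force: 0.0
```

```bash
python3 -c "
from h import *
plan((*mxy(-58,0),47,.24))
"
```

```text
t 23.05 p [484.8  -5.   46.3] yaw 0.2417 F [-0.1  0.3  0.2] w 85.3 ff 0.0
(np.float64(485.86239745858234), np.float64(-6.3867523327738045), 47) -> [ 0.006  0.016 -0.007] spin 0.002
```

>>> servo_tool(
  commands=[
    {"dx": 0,"dy": 0.01,"dz": 0,"spin": 0},
    {"dx": 0,"dy": 0.01,"dz": 0,"spin": 0},
    {"dx": 0,"dy": 0.01,"dz": 0,"spin": 0},
    {"dx": 0,"dy": 0.01,"dz": 0,"spin": 0},
    {"dx": 0,"dy": 0.01,"dz": 0,"spin": 0},
    {"dx": 0,"dy": 0.01,"dz": 0,"spin": 0},
    {"dx": 0,"dy": 0.01,"dz": 0,"spin": 0},
    {"dx": 0,"dy": 0.01,"dz": 0,"spin": 0},
  ],
  jaw=-1,
)

```text
time_s: 24.05
position: [486.5, -5.8, 49.4]
tool_rot: [-0.001, 0.993, 0.119, 0.0]
contact_force: [-1.9, 7.5, 9.6]
gripper_width: 21.9
finger_force: 59.0
```

```bash
python3 -c "
from h import *
plan((*mxy(-58,0),47,.24))
"
```

```text
t 24.05 p [486.5  -5.8  49.4] yaw 0.2391 F [-1.9  7.5  9.6] w 21.9 ff 59.041510820388794
(np.float64(485.86239745858234), np.float64(-6.3867523327738045), 47) -> [-0.008  0.004  0.024] spin -0.001
```

The squeeze reads 21.9 mm. The core's 22 mm neck read 20.2 mm, so the reading runs about 2 mm low and 24 mm of flange means flush. I open, rise, verify the angles and head for the wide collar.

>>> servo_tool(
  commands=[
    {"dx": 0,"dy": 0,"dz": 0,"spin": 0},
    {"dx": 0,"dy": 0,"dz": 0,"spin": 0},
    {"dx": 0,"dy": 0,"dz": 0,"spin": 0},
    {"dx": 0,"dy": 0,"dz": 0,"spin": 0},
    {"dx": 0,"dy": 0,"dz": -0.1,"spin": 0},
    {"dx": 0,"dy": 0,"dz": -0.5,"spin": 0},
    {"dx": 0,"dy": 0,"dz": -1,"spin": 0},
    {"dx": 0,"dy": 0,"dz": -1,"spin": 0},
  ],
  jaw=1,
)

```text
time_s: 25.05
position: [489.5, -8.0, 152.8]
tool_rot: [0.002, 0.993, 0.12, 0.004]
contact_force: [0.6, -0.2, -0.2]
gripper_width: 85.5
finger_force: 0.0
```

>>> servo_tool(
  commands=[
    {"dx": -0.2,"dy": 0.5,"dz": 0,"spin": 0},
    {"dx": -0.5,"dy": 1,"dz": 0,"spin": 0},
    {"dx": -0.5,"dy": 1,"dz": 0,"spin": 0},
  ],
)

```text
time_s: 25.42
position: [460.7, -119.6, 147.9]
tool_rot: [0.0, 0.993, 0.117, -0.0]
contact_force: [0.5, -0.2, 0.9]
gripper_width: 85.5
finger_force: 0.0
```

>>> servo_tool(
  commands=[
    {"dx": -0.2,"dy": 0.5,"dz": 0,"spin": 0},
    {"dx": -0.5,"dy": 1,"dz": 0,"spin": 0},
    {"dx": -0.5,"dy": 1,"dz": 0,"spin": 0},
  ],
)

```text
time_s: 25.8
position: [436.4, -227.9, 147.9]
tool_rot: [0.0, 0.993, 0.118, -0.0]
contact_force: [0.8, 0.6, -0.7]
gripper_width: 85.7
finger_force: 0.0
```

```bash
python3 -c "
from h import *
a=snap('scene');b=snap('top')
for n,s in(('scene',a),('top',b)):
  print(n,halfang(s,1),halfang(s,-1))
plan((424.7,-271.3,100,.24),(424.7,-271.3,24,.24))
"
```

```text
scene [(np.float64(22.2), 0.43), (np.float64(22.2), 0.44), (np.float64(21.7), 0.42), (np.float64(21.5), 0.45)] [(np.float64(29.3), 0.0), (np.float64(28.4), -0.01), (np.float64(27.9), 0.01), (np.float64(26.4), -0.02)]
top [(np.float64(29.1), 0.0), (np.float64(28.3), -0.01), (np.float64(28.2), 0.01), (np.float64(26.2), -0.02)] [(np.float64(37.4), -0.02), (np.float64(32.3), -0.01), (np.float64(26.2), 0.0), (np.float64(13.4), 0.01)]
t 25.9 p [ 436.7 -224.6  147.7] yaw 0.2386 F [ 1.  0. -1.] w 85.3 ff 0.0
(424.7, -271.3, 100) -> [-0.227  0.426  0.476] spin -0.002
(424.7, -271.3, 24) -> [-0.226  0.428  1.236] spin -0.002
```

>>> servo_tool(
  commands=[
    {"dx": -0.23,"dy": 0.43,"dz": 0,"spin": 0},
    {"dx": -0.23,"dy": 0.43,"dz": 0.2,"spin": 0},
    {"dx": -0.23,"dy": 0.43,"dz": 0.6,"spin": 0},
    {"dx": -0.23,"dy": 0.43,"dz": 0.95,"spin": 0},
    {"dx": -0.23,"dy": 0.43,"dz": 0.95,"spin": 0},
    {"dx": -0.23,"dy": 0.43,"dz": 0.95,"spin": 0},
  ],
)

```text
time_s: 26.65
position: [425.9, -271.9, 54.2]
tool_rot: [0.0, 0.993, 0.121, 0.0]
contact_force: [-0.0, -0.5, 0.2]
gripper_width: 85.5
finger_force: 0.0
```

```bash
python3 -c "
from h import *
plan((424.7,-271.3,25,.24))
"
```

```text
t 26.65 p [ 425.9 -271.9   54.2] yaw 0.2418 F [-0.  -0.5  0.2] w 85.5 ff 0.0
(424.7, -271.3, 25) -> [-0.01  -0.009  0.292] spin 0.002
```

>>> servo_tool(
  commands=[
    {"dx": -0.01,"dy": -0.01,"dz": 0.15,"spin": 0},
    {"dx": -0.01,"dy": -0.01,"dz": 0.28,"spin": 0},
    {"dx": -0.01,"dy": -0.01,"dz": 0.28,"spin": 0},
  ],
)

```text
time_s: 27.02
position: [423.0, -271.2, 24.3]
tool_rot: [-0.001, 0.993, 0.12, -0.001]
contact_force: [-0.8, 1.2, 0.5]
gripper_width: 85.5
finger_force: 0.0
```

>>> servo_tool(
  commands=[
    {"dx": 0,"dy": 0,"dz": 0,"spin": 0},
    {"dx": 0,"dy": 0,"dz": 0,"spin": 0},
    {"dx": 0,"dy": 0,"dz": 0,"spin": 0},
    {"dx": 0,"dy": 0,"dz": 0,"spin": 0},
    {"dx": 0,"dy": 0,"dz": 0,"spin": 0},
    {"dx": 0,"dy": 0,"dz": 0,"spin": 0},
  ],
  jaw=-1,
  grip_force=40,
)

```text
time_s: 27.78
position: [423.9, -272.2, 25.9]
tool_rot: [0.0, 0.993, 0.12, 0.0]
contact_force: [-2.2, -0.1, 5.7]
gripper_width: 38.1
finger_force: 40.4
```

```bash
python3 -c "
from h import *
plan((*mxy(-75,0),140,.24),(*mxy(-75,0),74,.24))
"
```

```text
t 27.775 p [ 423.9 -272.2   25.9] yaw 0.2401 F [-2.2 -0.1  5.7] w 38.1 ff 40.42962396517396
(np.float64(469.34965188609783), np.float64(-10.427696982035092), 140) -> [ 1.064 -2.434 -1.143] spin 0.0
(np.float64(469.34965188609783), np.float64(-10.427696982035092), 74) -> [ 1.064 -2.434 -0.483] spin 0.0
```

The wide collar is gripped: 38.1 mm with the same 2 mm offset. Lift and carry.

>>> servo_tool(
  commands=[
    {"dx": 0,"dy": 0,"dz": -0.3,"spin": 0},
    {"dx": 0,"dy": 0,"dz": -0.7,"spin": 0},
    {"dx": 0,"dy": 0,"dz": -1,"spin": 0},
    {"dx": 0,"dy": 0,"dz": -1,"spin": 0},
  ],
)

```text
time_s: 28.28
position: [424.9, -273.0, 127.5]
tool_rot: [0.002, 0.993, 0.12, 0.002]
contact_force: [-0.4, -0.2, -0.9]
gripper_width: 38.0
finger_force: 40.7
```

>>> servo_tool(
  commands=[
    {"dx": 0.2,"dy": -0.5,"dz": 0,"spin": 0},
    {"dx": 0.43,"dy": -1,"dz": 0,"spin": 0},
    {"dx": 0.43,"dy": -1,"dz": 0,"spin": 0},
  ],
)

```text
time_s: 28.65
position: [440.6, -160.5, 123.7]
tool_rot: [-0.002, 0.993, 0.122, -0.001]
contact_force: [0.3, -0.1, -1.6]
gripper_width: 37.4
finger_force: 40.7
```

>>> servo_tool(
  commands=[
    {"dx": 0.2,"dy": -0.5,"dz": 0,"spin": 0},
    {"dx": 0.43,"dy": -1,"dz": 0,"spin": 0},
    {"dx": 0.43,"dy": -1,"dz": 0,"spin": 0},
  ],
)

```text
time_s: 29.02
position: [459.2, -54.6, 124.2]
tool_rot: [-0.001, 0.993, 0.122, -0.001]
contact_force: [0.9, -1.0, -1.5]
gripper_width: 37.7
finger_force: 40.8
```

>>> servo_tool(
  commands=[
    {"dx": 0.1,"dy": -0.2,"dz": 0,"spin": 0},
    {"dx": 0.18,"dy": -0.43,"dz": 0,"spin": 0},
    {"dx": 0.18,"dy": -0.43,"dz": 0,"spin": 0},
    {"dx": 0.18,"dy": -0.43,"dz": 0,"spin": 0},
  ],
)

```text
time_s: 29.52
position: [466.9, -12.5, 124.9]
tool_rot: [0.0, 0.993, 0.12, -0.0]
contact_force: [0.2, -0.5, -0.5]
gripper_width: 38.2
finger_force: 40.8
```

```bash
python3 -c "
from h import *
plan((*mxy(-76,0),104,.24))
a=snap('scene');b=snap('top')
print(proj(a,[[*mxy(-75,6),74],[*mxy(-75,-6),74],[*mxy(-75,0),104]]))
B=[a['img'][130:250,200:320],b['img'][180:300,225:345]]
cv2.imwrite('pics/g6.png',np.hstack([cv2.resize(x[:,:,::-1],None,fx=3.3,fy=3.3,interpolation=2) for x in B]))
"
```

```text
t 29.525 p [466.9 -12.5 124.9] yaw 0.2397 F [ 0.2 -0.5 -0.5] w 38.2 ff 40.81713829189539
(np.float64(468.3783139112458), np.float64(-10.665399608462229), 104) -> [ 0.018 -0.014  0.209] spin -0.0
[[252.21312025 175.5817794 ]
 [248.09012558 179.17187464]
 [249.5841208  167.15116482]]
```

>>> servo_tool(
  commands=[
    {"dx": 0.018,"dy": -0.018,"dz": 0,"spin": 0},
    {"dx": 0.018,"dy": -0.018,"dz": 0.1,"spin": 0},
    {"dx": 0.018,"dy": -0.018,"dz": 0.19,"spin": 0},
    {"dx": 0.018,"dy": -0.018,"dz": 0.19,"spin": 0},
    {"dx": 0.018,"dy": -0.018,"dz": 0.19,"spin": 0},
  ],
)

```text
time_s: 30.25
position: [468.2, -8.9, 106.2]
tool_rot: [-0.0, 0.993, 0.12, -0.0]
contact_force: [0.4, 0.3, -0.7]
gripper_width: 38.0
finger_force: 40.8
```

```bash
python3 -c "
from h import *
plan((*mxy(-76,0.4),70,.24))
"
```

```text
t 30.25 p [468.2  -8.9 106.2] yaw 0.2402 F [ 0.4  0.3 -0.7] w 38.0 ff 40.81394976004958
(np.float64(468.28323286067496), np.float64(-10.276864418521416), 70) -> [-0.003  0.013  0.362] spin 0.0
```

>>> servo_tool(
  commands=[
    {"dx": 0,"dy": 0.01,"dz": 0,"spin": 0},
    {"dx": 0,"dy": 0.01,"dz": 0.04,"spin": 0},
    {"dx": 0,"dy": 0.01,"dz": 0.08,"spin": 0},
    {"dx": 0,"dy": 0.01,"dz": 0.12,"spin": 0},
    {"dx": 0,"dy": 0.01,"dz": 0.15,"spin": 0},
    {"dx": 0,"dy": 0.01,"dz": 0.15,"spin": 0},
  ],
)

```text
time_s: 31.0
position: [468.3, -9.9, 91.0]
tool_rot: [-0.0, 0.993, 0.12, -0.0]
contact_force: [-0.5, 0.7, -0.6]
gripper_width: 37.7
finger_force: 40.8
```

>>> servo_tool(
  commands=[
    {"dx": 0,"dy": 0,"dz": 0.03,"spin": 0},
    {"dx": 0,"dy": 0,"dz": 0.06,"spin": 0},
    {"dx": 0,"dy": 0,"dz": 0.09,"spin": 0},
    {"dx": 0,"dy": 0,"dz": 0.12,"spin": 0},
    {"dx": 0,"dy": 0,"dz": 0.15,"spin": 0},
    {"dx": 0,"dy": 0,"dz": 0.15,"spin": 0},
  ],
)

```text
time_s: 31.75
position: [468.3, -9.9, 76.0]
tool_rot: [-0.0, 0.993, 0.12, -0.0]
contact_force: [0.1, 0.0, -1.2]
gripper_width: 37.9
finger_force: 40.8
```

Sliding freely. I go down the last 6 mm until contact.

>>> servo_tool(
  commands=[
    {"dx": 0,"dy": 0,"dz": 0.02,"spin": 0},
    {"dx": 0,"dy": 0,"dz": 0.04,"spin": 0},
    {"dx": 0,"dy": 0,"dz": 0.06,"spin": 0},
    {"dx": 0,"dy": 0,"dz": 0.075,"spin": 0},
    {"dx": 0,"dy": 0,"dz": 0.075,"spin": 0},
  ],
)

```text
time_s: 32.38
position: [468.5, -10.0, 69.8]
tool_rot: [0.0, 0.993, 0.12, 0.0]
contact_force: [-3.6, 0.5, 12.2]
gripper_width: 37.9
finger_force: 42.0
```

Contact came at 69.8 mm, so the underside is at 43.9 mm, on the flanges. Release, rise, back off and check.

>>> servo_tool(
  commands=[
    {"dx": 0,"dy": 0,"dz": -0.01,"spin": 0},
    {"dx": 0,"dy": 0,"dz": -0.01,"spin": 0},
    {"dx": 0,"dy": 0,"dz": -0.01,"spin": 0},
    {"dx": 0,"dy": 0,"dz": -0.01,"spin": 0},
    {"dx": 0,"dy": 0,"dz": -0.2,"spin": 0},
    {"dx": 0,"dy": 0,"dz": -0.6,"spin": 0},
    {"dx": 0,"dy": 0,"dz": -1,"spin": 0},
    {"dx": 0,"dy": 0,"dz": -1,"spin": 0},
  ],
  jaw=0.7,
)

```text
time_s: 33.38
position: [470.6, -10.4, 171.7]
tool_rot: [0.001, 0.993, 0.12, 0.003]
contact_force: [0.7, -0.3, -0.5]
gripper_width: 72.7
finger_force: 0.0
```

>>> servo_tool(
  commands=[
    {"dx": -0.4,"dy": 0.4,"dz": -0.2,"spin": 0},
    {"dx": -0.6,"dy": 0.8,"dz": -0.4,"spin": 0},
    {"dx": -0.6,"dy": 1,"dz": -0.4,"spin": 0},
    {"dx": -0.6,"dy": 1,"dz": -0.4,"spin": 0},
    {"dx": -0.6,"dy": 1,"dz": -0.4,"spin": 0},
  ],
)

```text
time_s: 34.0
position: [433.6, -120.3, 207.5]
tool_rot: [-0.001, 0.993, 0.12, -0.001]
contact_force: [-0.5, 0.1, 0.2]
gripper_width: 72.4
finger_force: 0.0
```

```bash
python3 -c "
from h import *
plan()
a=snap('scene');b=snap('top')
B=[a['img'][155:255,220:320],b['img'][180:280,235:335]]
cv2.imwrite('pics/g7.png',np.hstack([cv2.resize(x[:,:,::-1],None,fx=4,fy=4,interpolation=2) for x in B]))
for n,s in(('scene',a),('top',b)): print(n,'collar top',proj(s,[[*mxy(-75,0),60]]),'neck top',proj(s,[[*mxy(0,0),108]]))
"
```

```text
t 34.0 p [ 433.6 -120.3  207.5] yaw 0.2403 F [-0.5  0.1  0.2] w 72.4 ff 0.0
scene collar top [[250.41603287 181.95910487]] neck top [[280.01212248 185.71642213]]
top collar top [[292.98743376 251.82298714]] neck top [[283.46365548 214.45542761]]
```

View pics/g7.png

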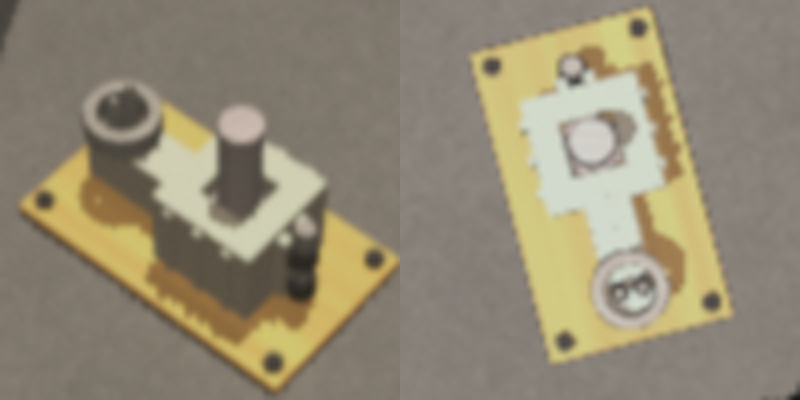

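The last picture shows the halves shut with no seam gap and the core neck upright in the opening. The collar lies flat round both prongs; its centre is at about (292.3,252.3) in the top view against a predicted (293.0,251.8). I hand the job in.

```bash
python3 -c "
from rig import r
print(r.finish_job())"
```

```text
the job is handed in; nothing more can be done
None
```

The job is handed in at about 34 s of the 72 s allowed: the core is home on its pin and released, both halves are shut flush, and the wide collar is seated on the flanges over both prongs; the judge's verdict was not shown.

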